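Withdraw the red carrier through its guard slot

TASK

Take the carrier with the red tab out of its guarded test well: turn it by its tab until its long foot lines up with the yellow-edged slot of the guard plate, draw it straight up through the slot, and set it down gently, standing upright on its foot, in the empty compartment of the black module tray. Leave the carrier with the blue tab alone in its own well.

Things in the scene. Friction and masses are not known exactly. Their poses are not given: they have to be found in the camera images.
- carrier_red_grip (a point): T-shaped carrier, 98 mm tall, 0.18 kg: brass foot bar 64 x 20 x 12 mm, round stem 12 mm thick, red grip tab 36 long x 14 thick x 36 mm high. This point: tab's centre, 80 mm above the foot's underside. Own x along tab and foot (parallel, ends alike), y across them, z up the stem. Starts with its foot under the guard plate, 50 to 90 degrees off the slot (either way): it cannot be lifted before it is turned.
- carrier_blue_grip (a point): A like carrier with a blue tab, same sizes and axes, standing in a second, identical well, where it must stay. This point: its tab's centre, 88 mm above the table; its top is 106 mm above the table.
- well_red_slot (a point): Centre of the yellow-edged slot of the red carrier's well, on the guard plate's top, 45 mm above the table. Own x along the slot (90 mm), y across (36 mm), z up. The fixed well: black base and grey guard plate 130 x 130 mm, plate 5 mm thick on corner posts. The foot stands on the well's floor, 8 mm above the table, with 20 mm free between it and the plate.
- tray_pocket (a point): Centre of the floor (4 mm above the table) of the empty compartment of the fixed black tray, 126 x 206 mm, rim 16 mm above the table. Inside, the compartment is 116 mm along own x and 112 mm along own y: the foot fits any way round. z up. The narrower compartment towards own -y holds three small brass modules.
Not all that is in view belongs to the job. Leave any orange look-alike of the part that bears well_red_slot alone.

How it is judged:
By the outcome, as a careful person would: the job done as asked, in the order asked, and still so for the second after the job is handed in, with the robot touching nothing.
It also fails if it takes over 48 s, if anything falls off the work surface, if the arm or the gripper's body presses on something with over 40 N, if the wrist force passes 120 N, or if a joint passes its speed limit or range.

ROBOT

A 6-joint arm with a two-finger parallel gripper is mounted at the origin on the work surface. World frame = base frame: x ahead of the robot, y to its left, z up, the work surface at z = 0. Lengths are in m, angles in rad, forces in N, time in s.
With the tool pointing down it reaches from about 0.35 to 1 m from the base axis. Payload 7.1 kg.
Tool frame: the origin (TCP) lies at the centre of the arm's flange, where the gripper is bolted on; the fingertips stand 173 mm ahead of it and the grasp point (between the pads) lies 155 mm ahead of it; z points along the fingers, y is the line along which they close (so a half turn about z gives the same grasp; the last joint's range is limited). The gripper opens to 85 mm and grips with 20 to 120 N. Pads are 22 mm wide; open, the fingers measure 114 mm over their backs; the gripper's body (76 mm by 85 mm) begins 54 mm behind the grasp point. The pads swing forward as they close: fully open they stand 13 mm farther back than shut.
Start: joints at [-1.142, 0.423, 1.63, -0, 1.089, -0.019], TCP at [0.271, -0.563, 0.405] pointing down, gripper open.
Joint ranges: [-3, 3], [-0.9, 2.11], [0.09, 2.58], [-1.31, 4.45], [0.11, 2.69], [-2.54, 2.54]. Speed limits (rad/s): [2.39, 2.39, 3.01, 3.14, 3.14, 3.14].

INTERFACE

Orientations are given as [roll, pitch, yaw] about the fixed x, y, z axes, in that order (R = Rz(yaw) Ry(pitch) Rx(roll)).
In Python, from cell import robot gives the robot as it stands.
- The arm moves only by the tool drive_tool, never from a script. Its argument "deltas" is a list of rows, each a list of 4 numbers: the shift along the tool's x, y, z in m, then the turn about the tool's z in degrees. A call has 1 to 8 rows; each row shifts and turns the commanded pose from where the row before left it, along the tool's axes as they then stand; what a row does not reach is not made up. A row lasts 1/8 s, in which the tool goes at most 62.5 mm and 10.7 degrees, less where a joint would pass 70% of its speed; a pose out of reach is approached as far as the arm can. A call with a gripper value outside its range is refused whole. "fingers" is the finger opening in m, from 0 to 0.0854, set as the call begins (left out, the last holds). The fingers move at their own pace and stop on an object; "newtons" is the grip in N (left out, the last holds). Time passes only in rows, so rows that do not move let the fingers close. It gives the time, the measured TCP pose, the force, the opening and the grip force at its end, in the units of the state.
- robot.get_state(): the state, without advancing time (a new reading comes with each control period).
- robot.capture(name): name is "scene" or "top" or "wrist"; returns the picture (400x640x3 uint8, blue, green, red); there is no depth.
- robot.camera_model(name): a dict with "K" (3x3 intrinsics, pixels), "k1" (the pictures are not rectified: a ray, as slopes to the right and down, at radius r is drawn at 1 + k1 r^2 times it, then the intrinsics apply), "R" (3x3) and "t" (3): a world point X has camera coordinates R X + t. Camera axes: x right, y down, z forward; pixel columns grow to the right and rows downward; lengths in m; the calibration is good to about 2 mm. A picture is of the moment at which its call begins: read the wrist's pose just before it. camera_model takes no time and is no camera call; for the wrist camera it gives the pose at the moment of the call.
- robot.close_job(): hands the job in; it is judged then, once.
Trained networks look in the newest picture that a camera, given by its name, has taken for a name from the list of things; names that differ only in an ending like _2 or _b are one class to them, and where a whole thing is asked for, a point or a joint stands for the part that bears it (a point fixed in the world has none). Each returns a list of dicts, best first, with "conf" (0 to 1); they miss things now and then, are a little off and sometimes report something else, mostly with a low value. They report only what shows in the picture. A call takes as long as a camera call. They do not tell look-alikes from the thing itself.
- robot.look_for(camera, query): "at" ([x, y, z] in m, in world coordinates, good to about 4 mm: the middle of the surface that is visible of it).
- robot.spot_point(camera, query): "at" ([x, y, z] in m, in world coordinates, good to about 4 mm: a listed point, or the origin of a listed thing).
The state is a dict: "time": time; "qpos": joint angles; "dq": joint speeds; "effort": joint torques, N m; "eef_pos": TCP position; "tool_rot": TCP orientation; "force": force on the tool from outside, world axes, zero at the start; "ft_torque": the same for the moment, N m; "gripper_width": finger opening in m; "grasp_force": force on a finger pad.
Only numpy, scipy, OpenCV 4.12 (cv2) and the standard library are available. Lean on these libraries where they do the work, as an engineer would, in place of code of your own. Each camera call takes 0.05 s, during which the arm holds its last target. There are 200 camera calls.

## Working session

There is one attempt and no reset: what is moved stays moved. The work goes in short steps, Python scripts to look and compute and a tool call to move; the robot and the scene stay as the last step left them, time stands still between calls to the robot, and variables do not carry over. Pictures are saved under pics/ and viewed, at most 10 in all, crops included, and the job is handed in when it is done.

Besides the shell and the picture viewer there is one more tool, called after ">>>" as a command line: name --pt "numbers of a row" for each row, then --argument value for the rest. drive_tool: Moves the arm, as the interface text tells. Its arguments: {"type":"object","properties":{"deltas":{"type":"array","items":{"type":"array","items":{"type":"number"}}},"fingers":{"type":"number"},"newtons":{"type":"number"}},"required":["deltas"]}

```bash
mkdir -p pics; python3 - <<'E'
from cell import robot
import cv2,numpy as np
a=robot.capture("scene"); b=robot.capture("top")
cv2.imwrite("pics/a.png",a); cv2.imwrite("pics/b.png",b)
for c in("scene","top"):
  for q in("carrier_red_grip","carrier_blue_grip","well_red_slot","tray_pocket"):
    print(c,q,[(np.round(d["at"],3).tolist(),round(d["conf"],2)) for d in robot.spot_point(c,q)])
s=robot.get_state();print(s["eef_pos"],s["tool_rot"],s["time"],s["gripper_width"])
E
```

```text
scene carrier_red_grip [([0.517, -0.268, 0.085], 0.55)]
scene carrier_blue_grip [([0.437, 0.265, 0.09], 0.71)]
scene well_red_slot [([0.357, -0.042, 0.044], 0.95), ([0.52, -0.265, 0.043], 0.63), ([0.301, -0.266, 0.043], 0.62)]
scene tray_pocket [([0.57, 0.039, 0.003], 0.89)]
top carrier_red_grip [([0.522, -0.267, 0.092], 0.56)]
top carrier_blue_grip [([0.439, 0.265, 0.089], 0.62)]
top well_red_slot [([0.522, -0.268, 0.043], 0.92), ([0.51, -0.48, 0.045], 0.92), ([0.293, -0.268, 0.047], 0.73), ([0.368, -0.047, 0.042], 0.65)]
top tray_pocket [([0.566, 0.04, 0.003], 0.66)]
[ 0.27063412 -0.56334157  0.40469822] [-3.14156149e+00  1.21830047e-06  4.47801276e-01] 0.5 0.08522862656527844
```

View pics/a.png

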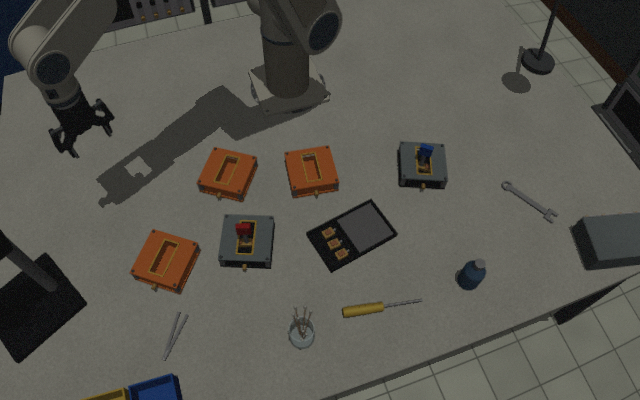

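View pics/b.png

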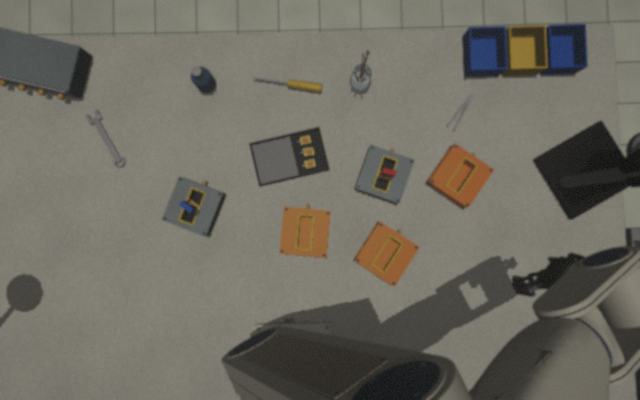

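>>> drive_tool --pt "0.03 -0.013 0 0" --pt "0.05 -0.023 0 0" --pt "0.055 -0.025 0 0" --pt "0.055 -0.025 0 0" --pt "0.055 -0.025 0 0" --pt "0.05 -0.023 0 0" --pt "0.03 -0.013 0 0" --pt "0 0 0 0"

```text
time: 1.5
eef_pos: [0.5012, -0.2884, 0.4048]
tool_rot: [3.141, -0.0, 0.451]
force: [-1.3, -0.7, -0.5]
gripper_width: 0.0854
grasp_force: 0.0
```

```bash
python3 - <<'E'
from cell import robot
import cv2,numpy as np
s=robot.get_state();print(s["eef_pos"],s["tool_rot"],s["time"],s["qpos"])
m=robot.camera_model("wrist");print(m, "cam",-np.array(m["R"]).T@m["t"])
a=robot.capture("wrist");cv2.imwrite("pics/c.png",a)
for q in("carrier_red_grip","well_red_slot"):
    print(q,[(np.round(d["at"],3).tolist(),round(d["conf"],2)) for d in robot.spot_point("wrist",q)])
E
```

```text
[ 0.5011984  -0.28843354  0.40479288] [ 3.14141799e+00 -3.39146500e-04  4.51212075e-01] 1.5 [-5.42822629e-01  3.54880735e-01  1.73546065e+00  2.17813746e-04
  1.05091993e+00  5.76653480e-01]
{'K': array([[311.68714587,   0.        , 323.79194257],
       [  0.        , 311.68714587, 203.36657166],
       [  0.        ,   0.        ,   1.        ]]), 'k1': 0.010187594802381135, 'R': array([[ 0.435709  , -0.90008584,  0.00177378],
       [-0.85390527, -0.4127294 ,  0.31701773],
       [-0.28461108, -0.13964212, -0.94841795]]), 't': array([-0.47865291,  0.26822804,  0.48255838])} cam [ 0.57493617 -0.25273764  0.37348301]
carrier_red_grip [([0.518, -0.266, 0.085], 0.76)]
well_red_slot [([0.366, -0.041, 0.048], 0.95), ([0.519, -0.269, 0.046], 0.91), ([0.51, -0.481, 0.043], 0.8), ([0.298, -0.261, 0.046], 0.68)]
```

View pics/c.png

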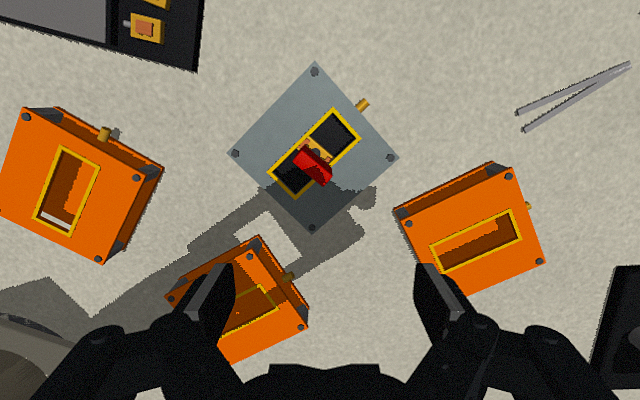

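The picture shows the red tab at about (312,165) in the grey plate. The slot runs from (290,180) to (345,125), and the tab is roughly crosswise to it. Next I measure both angles.

```bash
cat > h.py <<'E'
from cell import robot
import cv2,numpy as np
def unproj(uv,z,m):
    uv=np.float64(uv).reshape(-1,1,2)
    n=cv2.undistortPoints(uv,m["K"],np.array([m["k1"],0,0,0,0.]))[:,0]
    d=np.c_[n,np.ones(len(n))]@m["R"]; c=-m["R"].T@m["t"]
    return (c+d*((z-c[2])/d[:,2])[:,None])[:,:2]
def rect(mask,z,m,biggest=True):
    if biggest:
        k,l,st,_=cv2.connectedComponentsWithStats(mask.astype(np.uint8)); mask=l==1+st[1:,4].argmax()
    p=unproj(np.argwhere(mask)[:,::-1],z,m)
    (c,(w,h),a)=cv2.minAreaRect((p*1000).astype(np.float32))
    if h>w: w,h,a=h,w,a+90
    return np.round(c,1),round(w,1),round(h,1),round((a+90)%180-90,1)
E
python3 - <<'E'
from h import *
a=cv2.imread("pics/c.png");m=robot.camera_model("wrist")
hsv=cv2.cvtColor(a,cv2.COLOR_BGR2HSV);H,S,V=cv2.split(hsv)
roi=np.zeros(H.shape,bool);roi[95:205,255:375]=1
y=roi&(H>20)&(H<35)&(S>150)&(V>100)
r=roi&((H<6)|(H>174))&(S>150)&(V>60)
print("slot",rect(y,.045,m))
print("V hist",np.histogram(V[r],10))
for t in(60,150,180,200): print(t,r[V>t].sum(), rect(r&(V>t),.106,m))
cv2.imwrite("pics/d.png",cv2.resize(a[95:205,255:375],None,fx=5,fy=5,interpolation=0))
E
```

```text
slot (array([ 517.8, -269.5]), 98.2, 44.4, -21.0)
V hist (array([191, 199,  46,  15,   9,  19,  17, 111, 216,   6]), array([ 61. ,  76.7,  92.4, 108.1, 123.8, 139.5, 155.2, 170.9, 186.6,
       202.3, 218. ]))
60 829 (array([ 519.8, -271.7]), 36.4, 18.4, 75.6)
150 354 (array([ 517.4, -271.2]), 34.8, 12.7, 74.9)
180 300 (array([ 517.3, -271.4]), 34.2, 12.0, 75.0)
200 14 (array([ 523., -269.]), 3.7, 0.0, 70.0)
```

View pics/d.png

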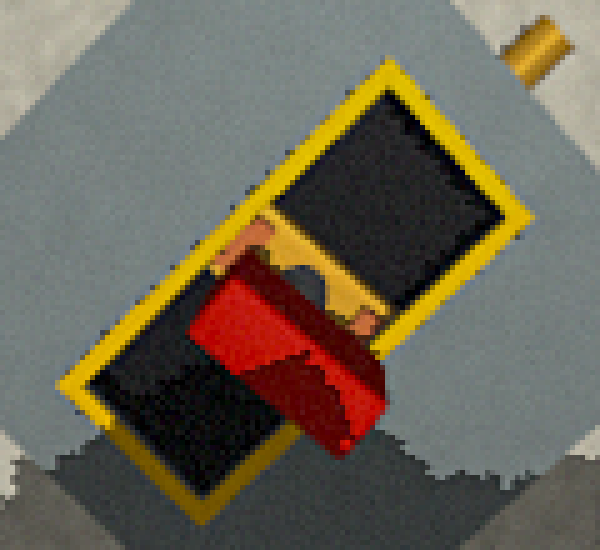

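The tab's yaw is about 75° and the slot's is -21° (the same as 159°), so the carrier turns +84°. I'll line up with the tab and come down above it.

>>> drive_tool --pt "0.0236 -0.0101 0 0" --pt "0 0 0.02 -9.8" --pt "0 0 0.02 -9.8" --pt "0 0 0.02 -9.8" --pt "0 0 0.02 -9.8" --pt "0 0 0.02 -9.8" --pt "0 0 0 0" --fingers 0.06

```text
time: 2.52
eef_pos: [0.5156, -0.2717, 0.3034]
tool_rot: [-3.138, -0.001, 1.3]
force: [-0.7, -0.5, 0.0]
gripper_width: 0.0601
grasp_force: 0.0
```

```bash
python3 - <<'E'
from h import *
s=robot.get_state();print(s["eef_pos"],np.degrees(s["tool_rot"]),s["time"],s["force"])
m=robot.camera_model("wrist")
a=robot.capture("wrist");cv2.imwrite("pics/e.png",a)
H,S,V=cv2.split(cv2.cvtColor(a,cv2.COLOR_BGR2HSV))
r=((H<6)|(H>174))&(S>150)&(V>50)
print(rect(r,.106,m),rect(r&(V>150),.106,m))
E
```

```text
[ 0.51556064 -0.27167946  0.30337229] [-1.79813464e+02 -3.74285375e-02  7.44615626e+01] 2.525 [-0.73707818 -0.46700283  0.01555151]Traceback (most recent call last):
  File "<stdin>", line 7, in <module>
  File "h.py", line 10, in rect
    k,l,st,_=cv2.connectedComponentsWithStats(mask.astype(np.uint8)); mask=l==1+st[1:,4].argmax()
                                                                                ~~~~~~~~~~~~~~~^^
ValueError: attempt to get argmax of an empty sequence
```

View pics/e.png

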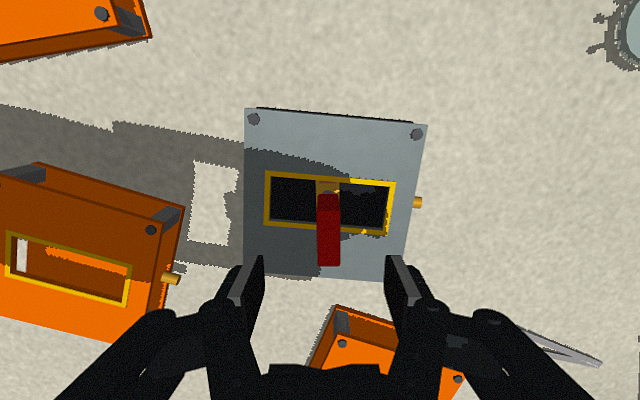

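The tab at (328,230) now lies fully in shadow, roughly parallel to the pads and centred between them (248 and 400). I'll measure it again with a lower brightness threshold.

```bash
python3 - <<'E'
from h import *
a=cv2.imread("pics/e.png");m=robot.camera_model("wrist")
H,S,V=cv2.split(cv2.cvtColor(a,cv2.COLOR_BGR2HSV))
r=((H<8)|(H>172))&(S>150)&(V>25); r[:180]=0;r[280:]=0;r[:,:300]=0;r[:,360:]=0
print(r.sum());
for v in range(185,270,6): 
    u=np.where(r[v])[0]; print(v,u.min() if len(u) else 0,u.max() if len(u) else 0,int(np.median(V[v][r[v]])) if len(u) else 0, end=" | ")
hi=V>np.percentile(V[r],50)*0.85
print(np.histogram(V[r],8)); print(rect(r,.106,m))
print(rect(r&(V>88),.106,m))
# tilt of tab projected: expected tab corners of a hypothesis fit
from scipy.optimize import least_squares
R=m["R"];t=m["t"]
def proj(P):
    return cv2.projectPoints(np.float64(P),cv2.Rodrigues(R)[0],t,m["K"],np.array([m["k1"],0,0,0,0.]))[0][:,0]
def mask(p):
    x,y,th=p;c,s=np.cos(th),np.sin(th)
    P=[(x+c*i-s*j,y+s*i+c*j,z) for i in(-.018,.018) for j in(-.007,.007) for z in(.07,.106)]
    M=np.zeros(H.shape,np.uint8);h=cv2.convexHull((proj(P)*16).astype(np.int32));cv2.fillConvexPoly(M,h,1,shift=4);return M>0
from scipy.optimize import minimize
f=lambda q:(mask([q[0]*.01+.518,q[1]*.01-.27,np.radians(75+5*q[2])])^r).sum()
best=min((minimize(f,[a,b,c],method="Nelder-Mead",options=dict(initial_simplex=np.array([[a,b,c]]*4)+np.vstack([np.zeros(3),np.eye(3)*.6]))) for a in(-.3,.3) for b in(-.3,.3) for c in(-.5,.5)),key=lambda o:o.fun)
q=best.x;print("fit",q[0]*10+518,q[1]*10-270,75+5*q[2],best.fun)
E
```

```text
1652
185 0 0 0 | 191 0 0 0 | 197 318 337 75 | 203 318 338 76 | 209 316 339 77 | 215 316 340 101 | 221 316 340 100 | 227 317 339 100 | 233 317 339 99 | 239 317 339 100 | 245 317 339 100 | 251 317 339 99 | 257 318 339 99 | 263 318 339 99 | 269 0 0 0 | (array([  6,  11,   9, 135, 228,  76, 686, 501]), array([ 42.   ,  50.375,  58.75 ,  67.125,  75.5  ,  83.875,  92.25 ,
       100.625, 109.   ]))
(array([ 521.1, -264. ]), 44.9, 13.9, 74.4)
(array([ 519.6, -268.9]), 34.9, 13.1, 75.2)
fit 519.3940084213739 -269.201471567181 73.90630069413322 154.0
```

>>> drive_tool --pt "0.0036 0.003 0.015 0" --pt "0 0 0.025 0" --pt "0 0 0.015 0" --pt "0 0 0.005 0" --pt "0 0 0 0"

```text
time: 3.2
eef_pos: [0.5208, -0.2681, 0.2447]
tool_rot: [-3.141, -0.0, 1.303]
force: [-0.2, -0.2, 1.5]
gripper_width: 0.0599
grasp_force: 0.0
```

>>> drive_tool --pt "0 0 0 0" --pt "0 0 0 0" --pt "0 0 0 0" --pt "0 0 0 0" --fingers 0.0 --newtons 50

```text
time: 3.7
eef_pos: [0.5209, -0.2682, 0.2452]
tool_rot: [3.141, 0.0, 1.303]
force: [-0.6, 0.6, 4.3]
gripper_width: 0.013
grasp_force: 50.8
```

>>> drive_tool --pt "0 0 -0.005 0" --pt "-0.002 -0.0025 0 -5" --pt "0 0 0 -10" --pt "0 0 0 -10" --pt "0 0 0 -10" --pt "0 0 0 -10" --pt "0 0 0 -10" --pt "0 0 0 -10"

```text
time: 4.7
eef_pos: [0.5175, -0.2693, 0.2496]
tool_rot: [-3.141, -0.001, 2.443]
force: [0.1, 0.3, -1.7]
gripper_width: 0.0133
grasp_force: 50.1
```

>>> drive_tool --pt "0 0 0 -10" --pt "0 0 0 -9" --pt "0 0 0 0" --pt "0 0 0 0"

```text
time: 5.2
eef_pos: [0.5177, -0.2694, 0.2497]
tool_rot: [3.142, -0.0, 2.766]
force: [0.6, -0.9, -1.7]
gripper_width: 0.0134
grasp_force: 50.1
```

```bash
python3 - <<'E'
from h import *
s=robot.get_state();print(s["eef_pos"],np.degrees(s["tool_rot"]),s["time"],s["force"],s["ft_torque"])
m=robot.camera_model("wrist")
a=robot.capture("wrist");cv2.imwrite("pics/f.png",a)
H,S,V=cv2.split(cv2.cvtColor(a,cv2.COLOR_BGR2HSV))
y=(H>20)&(H<35)&(S>150)&(V>60)
print(rect(y,.045,m))
E
```

```text
[ 0.51766536 -0.26936004  0.24968688] [ 1.79998127e+02 -1.47790331e-02  1.58485514e+02] 5.2 [ 0.6093558  -0.88598938 -1.72266155] [ 0.0276163  -0.0296103   0.04198563]
(array([ 503.3, -260.8]), 63.1, 44.2, -20.9)
```

View pics/f.png

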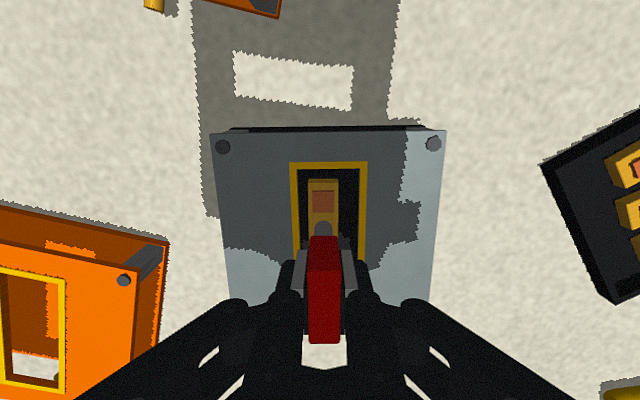

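The foot (columns 308-338) lies parallel inside the slot (297-360). The slot centre is about 2.7 mm further along tool +y, so I'll shift by that and lift.

>>> drive_tool --pt "-0.001 0.0027 0 -0.3" --pt "0 0 -0.01 0" --pt "0 0 -0.02 0" --pt "0 0 -0.025 0" --pt "0 0 -0.025 0" --pt "0 0 -0.025 0" --pt "0 0 -0.015 0" --pt "0 0 0 0"

```text
time: 6.25
eef_pos: [0.5199, -0.2673, 0.371]
tool_rot: [-3.141, 0.003, 2.774]
force: [0.2, -0.2, -2.4]
gripper_width: 0.013
grasp_force: 50.2
```

```bash
python3 - <<'E'
from h import *
s=robot.get_state();p=s["eef_pos"];psi=s["tool_rot"][2];print(p,np.degrees(s["tool_rot"]),s["time"],s["force"],s["qpos"])
m=robot.camera_model("top");a=robot.capture("top")
V=cv2.cvtColor(a,cv2.COLOR_BGR2GRAY);roi=V[120:190,245:335]
print(np.percentile(roi,[10,50,90]))
cv2.imwrite("pics/g.png",cv2.resize(a[50:220,200:430],None,fx=3.4,fy=3.4,interpolation=2))
d=np.array([.568,.0395])-p[:2];c,q=np.cos(psi),np.sin(psi);print("toolxy",d@[c,q],d@[q,-c])
E
```

```text
[ 0.51990699 -0.26734222  0.37101642] [-1.79980437e+02  1.44966129e-01  1.58950755e+02] 6.25 [ 0.18982766 -0.22483466 -2.35390162] [-4.95305363e-01  4.04817041e-01  1.74820798e+00 -1.90218304e-05
  9.86014608e-01 -1.69871215e+00]
[ 52. 104. 129.]
toolxy 0.06532472435110667 0.30364084547791786
```

View pics/g.png

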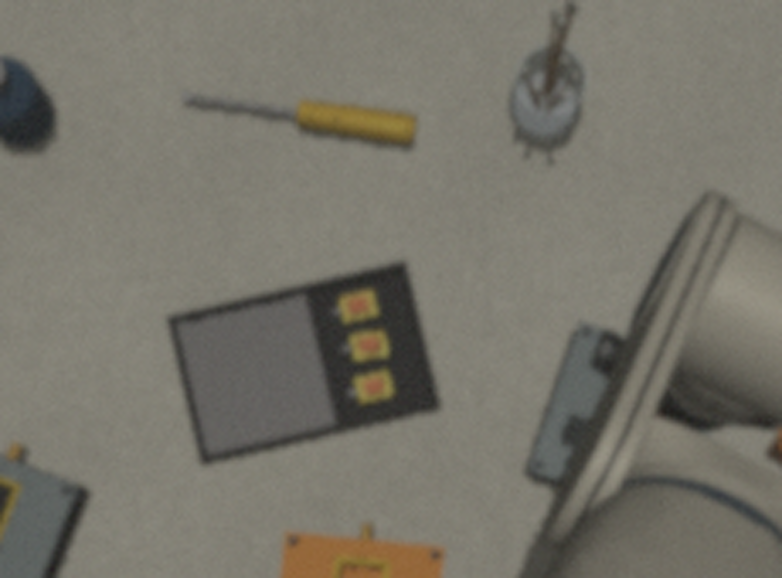

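The empty compartment is centred at about crop (256,373), which is full-frame (275,160), and it is clear of obstacles. I'll carry the carrier over it.

>>> drive_tool --pt "0.006 0.029 0 0" --pt "0.01 0.045 0 0" --pt "0.011 0.052 0 0" --pt "0.011 0.052 0 0" --pt "0.011 0.052 0 0" --pt "0.01 0.045 0 0" --pt "0.006 0.029 0 0" --pt "0 0 0 0"

```text
time: 7.3
eef_pos: [0.568, 0.0417, 0.3684]
tool_rot: [-3.141, -0.002, 2.777]
force: [0.1, 0.1, -1.8]
gripper_width: 0.0132
grasp_force: 50.2
```

```bash
python3 - <<'E'
from h import *
print(unproj([[275.3,159.7]],.004,robot.camera_model("top")))
print([(np.round(d["at"],3).tolist(),d["conf"]) for d in (robot.capture("top") is not None and robot.spot_point("top","tray_pocket"))])
s=robot.get_state();p=s["eef_pos"];psi=s["tool_rot"][2];print(p,np.degrees(s["tool_rot"]),s["time"],s["force"],s["qpos"])
d=np.array([.568,.0395])-p[:2];c,q=np.cos(psi),np.sin(psi);print("toolxy",d@[c,q],d@[q,-c])
E
```

```text
[[0.56987054 0.03930554]]
[([0.569, 0.041, 0.003], 0.77)]
[0.56776378 0.03975992 0.36865057] [-1.79936085e+02 -1.02893327e-01  1.59002773e+02] 7.4 [-0.48159286  0.95251418 -1.68824459] [ 4.90713908e-02  3.87258674e-01  1.78295506e+00 -3.57560081e-04
  9.73472271e-01 -1.15505377e+00]
toolxy -0.0003136661857987629 -0.00015801387759894602
```

>>> drive_tool --pt "0 0 0.015 0" --pt "0 0 0.03 0" --pt "0 0 0.03 0" --pt "0 0 0.025 0" --pt "0 0 0.015 0" --pt "0 0 0.005 0" --pt "0 0 0 0" --pt "0 0 0 0"

```text
time: 8.4
eef_pos: [0.5686, 0.0398, 0.2506]
tool_rot: [3.141, 0.002, 2.774]
force: [-0.1, 0.4, -1.3]
gripper_width: 0.0134
grasp_force: 50.2
```

>>> drive_tool --pt "0 0 0.002 0" --pt "0 0 0.001 0" --pt "0 0 0.001 0" --pt "0 0 0 0"

```text
time: 8.9
eef_pos: [0.5681, 0.0399, 0.2457]
tool_rot: [-3.142, -0.0, 2.774]
force: [-0.3, 0.0, -0.9]
gripper_width: 0.0134
grasp_force: 50.2
```

>>> drive_tool --pt "0 0 0.001 0" --pt "0 0 0.001 0" --pt "0 0 0.001 0" --pt "0 0 0 0" --pt "0 0 0 0"

```text
time: 9.52
eef_pos: [0.5681, 0.0398, 0.2427]
tool_rot: [3.142, -0.0, 2.774]
force: [0.8, 0.4, -2.2]
gripper_width: 0.0134
grasp_force: 50.2
```

>>> drive_tool --pt "0 0 0.0007 0" --pt "0 0 0.0007 0" --pt "0 0 0 0" --pt "0 0 0 0"

```text
time: 10.02
eef_pos: [0.5681, 0.0398, 0.2413]
tool_rot: [-3.142, -0.0, 2.774]
force: [-0.4, 0.9, -1.2]
gripper_width: 0.0133
grasp_force: 50.4
```

>>> drive_tool --pt "0 0 0.0005 0" --pt "0 0 0.0005 0" --pt "0 0 0 0"

```text
time: 10.4
eef_pos: [0.5682, 0.0398, 0.2412]
tool_rot: [3.142, 0.0, 2.774]
force: [-3.6, -0.6, 8.3]
gripper_width: 0.0134
grasp_force: 51.9
```

Contact at 8 N, so the carrier is standing. I'll release it gently.

>>> drive_tool --pt "0 0 -0.0005 0" --pt "0 0 0 0" --pt "0 0 0 0" --pt "0 0 0 0" --fingers 0.05 --newtons 20

```text
time: 10.9
eef_pos: [0.5681, 0.0398, 0.2407]
tool_rot: [-3.142, -0.0, 2.774]
force: [-0.1, 0.3, -0.1]
gripper_width: 0.0504
grasp_force: 0.0
```

>>> drive_tool --pt "0 0 -0.01 0" --pt "0 0 -0.02 0" --pt "0 0 -0.03 0" --pt "0 0 -0.03 0" --pt "0 0 -0.03 0" --pt "0 0 -0.01 0" --pt "0 0 0 0"

```text
time: 11.78
eef_pos: [0.5681, 0.0398, 0.3713]
tool_rot: [3.141, 0.001, 2.774]
force: [-0.4, 0.1, -0.2]
gripper_width: 0.0506
grasp_force: 0.0
```

```bash
python3 - <<'E'
from h import *
s=robot.get_state();print(s["eef_pos"],s["time"],s["force"])
a=robot.capture("wrist");b=robot.capture("scene")
cv2.imwrite("pics/k.png",np.vstack([cv2.resize(a,(480,300)),cv2.resize(b[120:320,180:500],(480,300))]))
print([(np.round(d["at"],3).tolist(),d["conf"]) for q in("carrier_red_grip","carrier_blue_grip") for d in robot.spot_point("scene",q)])
E
```

```text
[0.56814663 0.03982644 0.37132347] 11.775 [-0.42797438  0.08138119 -0.19558433]
[([0.566, 0.04, 0.084], 0.5), ([0.437, 0.259, 0.086], 0.83)]
```

View pics/k.png

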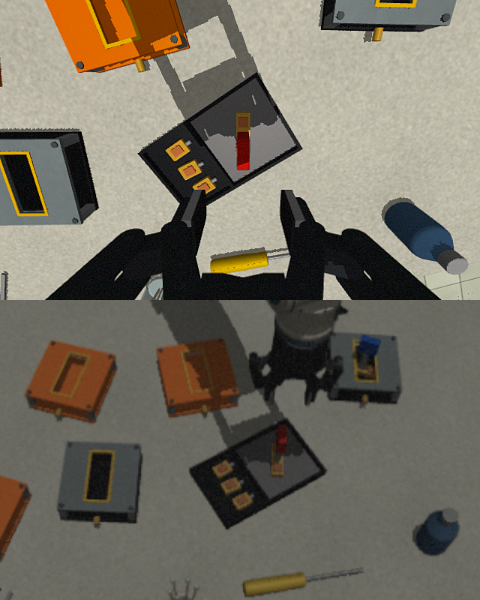

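The red carrier stands upright in the empty compartment (red tab at about (243,150) in the upper view). The blue carrier is still in its well, and the gripper is clear of everything.

```bash
python3 -c "
from cell import robot
print(robot.close_job())"
```

```text
the job is handed in; nothing more can be done
None
```

The red carrier was turned, drawn up through the slot and set standing upright in the tray's empty compartment. The blue carrier was left alone, and the job was handed in at about 12 s; no verdict was shown.

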